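# Set the analyser of a glass-strain polariscope to the red pin

## Task

Get the polariscope ready to check the glass vial standing in it: with a fingertip, gently push the yellow-ended quarter-wave slide fully home into the analyser head, and push the analyser's lever round until the ring's white index points at the red pin on the scale. Only push, do not grip or force anything; leave the vials and everything else on the bench where they stand, and finish clear of everything.

Things in the scene. Friction and masses are not known exactly. Their poses are not given: they have to be found in the camera images.
- polariscope: Bench polariscope, fixed. Origin: underside of its base, under the ring axis; +x away from the operator, z up. White lamp base: x -100..100, y -150..110, top z 60 mm, with a lit window (r 46, top z 62). Column (r 13) at y -118 mm, top z 174, holds the head: black ring housing on the axis, radius 80, z 128..160 mm, pale degree scale on top at z 162. Open between base and head.
- ring_axis (a point): Point on the vertical axis of the analyser ring, at the height of the lever's centre line (172 mm above the bench).
- analyser (a joint): Turn of the dark steel analyser ring (radius 56 mm, z 161..176 mm, on the housing), rad, positive anticlockwise from above. At 0 the lever points along the polariscope's -x, the index along +x; range -1.15..1.15, starts within 0.2 of 0. Friction about 0.2 N m (2 N at the lever), stays where it is left; no spring or clicks.
- lever (a point): Point on the lever's centre line, 105 mm from the ring axis. The lever is a level steel rod, 8 mm thick, running straight out from the ring at z 172 mm to a black ball (18 mm) centred 126 mm from the axis. Beyond 80 mm from the axis nothing is under it down to the base top (z 60 mm).
- index (a point): The point of the scale at which the ring's white index points: diametrically opposite the lever, 71 mm from the axis (the circle on which the pins stand), z 166 mm. The white index, 4 mm wide, ends 62.5 mm from the axis.
- pin_red: Red preset pin on the scale, fixed: round upright head, 12 mm wide, 6 mm high; origin: centre of its underside, 71 mm from the ring axis, z 162 mm. The index points at it when the ring's angle equals the pin's direction from the axis, measured from the polariscope's +x. Pins stand at -0.92, -0.50, 0.50 and 0.92 rad; which colour stands where changes.
- pin_green: Green preset pin, same size, not wanted now. Fixed.
- pin_blue: Blue preset pin, same size, not wanted now. Fixed.
- pin_yellow: Yellow preset pin, same size, not wanted now. Fixed.
- slide (a joint): Travel of the quarter-wave slide in m: 0 pulled right out, 0.030 fully home (hard stop). It moves level along the polariscope's -y, below the ring; friction about 1.5 N, no spring. Starts between 0 and 0.010.
- slide_face (a point): Middle of the outer (+y) face of the slide's yellow end block, the face to push, z 142 mm. The block is 30 mm along x, 10 along y, 28 high (z 128..156 mm), outside the housing on its +y side. Face at polariscope y = 120 mm when right out, 90 mm when home.
- vial_stage: Small clear stoppered glass vial, 22 mm across, 45 mm high, standing loose on the lit window under the analyser head (on the bench polariscope). Origin at the centre of its underside.
- vial_next: A second such vial, waiting loose on the far left corner of the base top.
- reagent_jar: White jar with a black cap, 64 mm across, 95 mm high, loose, on the bench to the right. Origin: centre of its underside.
- beaker: Clear glass beaker, 70 mm across, 95 mm high, loose, on the bench to the left. Origin: centre of its underside.
- ear_defenders: Red ear defenders with a black band lying on the bench to the right, loose; about 140 by 175 mm, 80 mm high. Origin: between the cups, on the bench.
- vial_tray: Steel tray, 160 by 110 mm, filled with vials, 50 mm high, loose, on the bench to the left. Origin: centre of its underside.
- spatula: Thin steel laboratory spatula, 220 mm long, lying loose on the bench at the left. Origin: at its middle, on the bench.

How it is judged:
At the end, for the whole second after the job is handed in: The ring's index points at the red pin's head (within 5 mm along the scale, about 4 degrees) and the ring is at rest; the slide is home to within 3 mm; the vial under the head stands upright within 6 mm of its place, the second vial within 10 mm, everything else on the bench within 15 mm (horizontal distance between index and pin_red below 0.005 m and value of joint slide above 0.027 m and velocity of joint analyser between -0.02 and 0.02 rad/s and distance of vial_stage from where it was at the start of the episode below 0.006 m and angle between each of vial_stage, vial_next's own z axis and vertical below 0.1 rad and distance of vial_next from where it was at the start of the episode below 0.01 m and distance of each of reagent_jar, beaker, ear_defenders, vial_tray, spatula from where it was at the start of the episode below 0.015 m); the robot touches nothing.
It fails at once if the vial under the head was shoved, lifted or tipped (distance of vial_stage from where it was at the start of the episode above 0.006 m or angle between vial_stage's own z axis and vertical above 0.2 rad).
It fails at once if the waiting vial was shoved, lifted or tipped (distance of vial_next from where it was at the start of the episode above 0.01 m or angle between vial_next's own z axis and vertical above 0.2 rad).
It fails at once if a thing on the bench was moved or lifted (distance of any of reagent_jar, beaker, ear_defenders, vial_tray, spatula from where it was at the start of the episode above 0.015 m).
It fails at once if the polariscope was gripped or forced (more than 35 N) (contact force between any of the fingers, the arm and polariscope above 35 N).
It also fails if it takes over 45 s, if anything falls off the work surface, if the arm or the gripper's body presses on something with over 40 N, if the wrist force passes 120 N, or if a joint passes its speed limit or range.

## Robot

A 7-joint arm with a two-finger parallel gripper is mounted at the origin on the work surface. World frame = base frame: x ahead of the robot, y to its left, z up, the work surface at z = 0. Lengths are in m, angles in rad, forces in N, time in s.
With the tool pointing down it reaches from about 0.4 to 0.875 m from the base axis. Payload 19.3 kg.
Tool frame: the origin (TCP) lies at the very end of the fingers, on their centre line; the grasp point (between the pads) lies 19 mm behind it; z points along the fingers, y is the line along which they close (so a half turn about z gives the same grasp; the last joint's range is limited). The gripper opens to 85 mm and grips with 20 to 120 N. Pads are 22 mm wide; open, the fingers measure 114 mm over their backs; the gripper's body (76 mm by 85 mm) begins 54 mm behind the grasp point. The pads swing forward as they close: fully open they stand 13 mm farther back than shut.
Start: joints at [1.152, 0.521, -0.036, 1.599, 0.021, 1.021, -0.113], TCP at [0.214, -0.587, 0.231] pointing down, gripper open.
Joint ranges: [-2.91, 2.91], [-0.3, 2.13], [-1.5, 1.42], [0.17, 2.43], [-1.26, 4.41], [0.16, 1.93], [-2.52, 2.52]. Speed limits (rad/s): [1.89, 1.89, 2.39, 2.39, 3.01, 3.01, 3.01].

## Interface

Orientations are given as [roll, pitch, yaw] about the fixed x, y, z axes, in that order (R = Rz(yaw) Ry(pitch) Rx(roll)).
In Python, from workcell import bot gives the robot as it stands.
- The arm moves only by the tool jog_arm, never from a script. Its argument "motion" is a list of rows, each a list of 5 numbers: the shift along the tool's x, y, z scaled (see below), then the turn about the tool's z scaled (see below), then the opening, from 0 (shut) to 1 (fully open). A call has 1 to 12 rows; each row shifts and turns the commanded pose from where the row before left it, along the tool's axes as they then stand; what a row does not reach is not made up. The controller multiplies each number of a shift by 30 mm and each number of a turn by 0.08 rad. A row lasts 1/10 s, in which the tool goes at most 50 mm and 8.59 degrees, less where a joint would pass 70% of its speed; a pose out of reach is approached as far as the arm can. A call with a number of a shift or a turn outside -1 to 1 is refused whole. A call with a gripper value outside its range is refused whole. The fingers move at their own pace and stop on an object; "newtons" is the grip in N (left out, the last holds). Time passes only in rows, so rows that do not move let the fingers close. It gives the time, the measured TCP pose, the force, the opening and the grip force at its end, in the units of the state.
- bot.observe(): the state, without advancing time (a new reading comes with each control period).
- bot.grab_frame(name): name is "scene" or "side" or "wrist"; returns a dict with "pixels" (480x640x3 uint8, red, green, blue), "fovy" (degrees; the focal length in pixels is half the picture's height over the tangent of half this angle, whatever the lens; pixels are square), "cx", "cy" (the principal point, pixels), "rvec" (rotation vector, rad) and "tvec" (3), from world to camera coordinates, as OpenCV has them; the wrist camera has in their place "mount" (4x4, takes a point from camera to tool coordinates, whose origin is the TCP and whose axes are the flange's). Camera axes: x right, y down, z forward; pixel columns grow to the right and rows downward; lengths in m; the calibration is good to about 2 mm. A picture is of the moment at which its call begins: read the wrist's pose just before it. There is no depth.
- bot.job_done(): hands the job in; it is judged then, once.
The state is a dict: "clock": time; "qpos": joint angles; "qd": joint speeds; "joint_efforts": joint torques, N m; "position": TCP position; "tool_rot": TCP orientation; "force": force on the tool from outside, world axes, zero at the start; "moment": the same for the moment, N m; "grip_width": finger opening in m; "finger_force": force on a finger pad.
Only numpy, scipy, OpenCV 4.12 (cv2) and the standard library are available. Lean on these libraries where they do the work, as an engineer would, in place of code of your own. Each camera call takes 0.05 s, during which the arm holds its last target. There are 200 camera calls.

## Working session

There is one attempt and no reset: what is moved stays moved. The work goes in short steps, Python scripts to look and compute and a tool call to move; the robot and the scene stay as the last step left them, time stands still between calls to the robot, and variables do not carry over. Pictures are saved under pics/ and viewed, at most 10 in all, crops included, and the job is handed in when it is done.

Besides the shell and the picture viewer there is one more tool, called as name(argument=value, ...) on one line, values as JSON. jog_arm: Moves the arm, as the interface text tells. Shifts and turns lie within -1 to 1; 1 stands for 30 mm of shift or 0.08 rad of turn. Its arguments: {"type":"object","properties":{"motion":{"type":"array","items":{"type":"array","items":{"type":"number"}}},"newtons":{"type":"number"}},"required":["motion"]}

```bash
mkdir -p pics
python3 - <<'E'
from workcell import bot
import cv2,numpy as np
s=bot.observe();print({k:np.round(v,3).tolist() for k,v in s.items()})
for n in("scene","side"):
    f=bot.grab_frame(n);cv2.imwrite(f"pics/{n}0.png",f["pixels"][:,:,::-1])
    print(n,f["fovy"],f["cx"],f["cy"],f["rvec"],f["tvec"])
    R=cv2.Rodrigues(np.array(f["rvec"]))[0];print(-R.T@np.array(f["tvec"]))
E
```

```text
{'clock': 0.0, 'qpos': [1.152, 0.522, -0.036, 1.6, 0.021, 1.021, -0.113], 'qd': [0.0, -0.0, 0.0, -0.0, 0.003, -0.002, -0.001], 'joint_efforts': [0.004, -92.708, 1.981, -36.992, 0.018, 0.008, -0.0], 'position': [0.213, -0.587, 0.231], 'tool_rot': [-3.14, 0.0, 0.349], 'force': [-0.455, 0.742, 0.286], 'moment': [-0.02, -0.054, -0.02], 'finger_force': 0.0, 'grip_width': 0.085}
scene 45.11806135654233 323.46807295830723 243.4035672400228 [ 1.5525436   1.88382344 -0.87289412] [ 0.11560763 -0.22345095  2.00329853]
[1.67090967 0.19656625 1.11620923]
side 47.02528804218335 310.32521703344986 231.23283425098566 [ 0.47698694 -2.68460872  1.21038799] [0.46989857 0.24332029 1.3798091 ]
[0.1204429  0.97957921 1.09990939]
```

View pics/scene0.png

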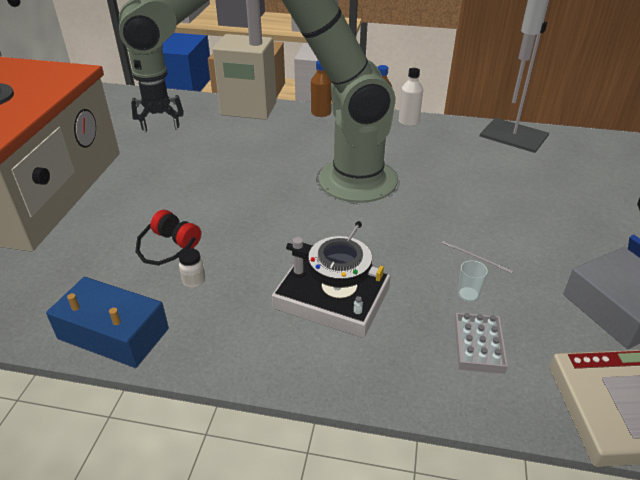

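View pics/side0.png

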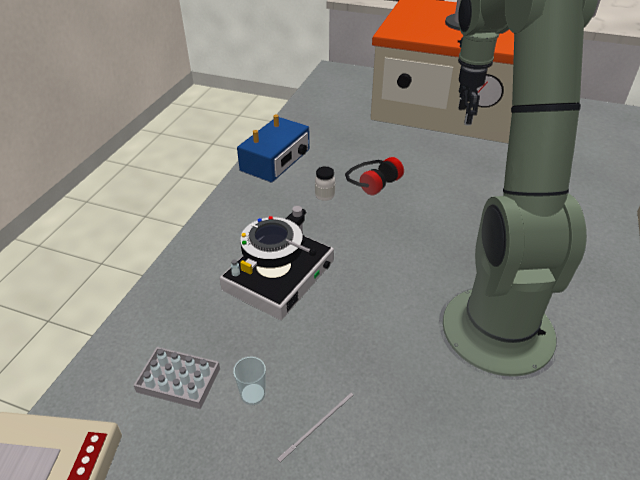

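Scene: polariscope centred at about (335,270); pins at its far side are red (312,259), blue (318,267), green (344,274) and yellow (355,272). The yellow slide block is at (379,273) and the lever knob at (358,225). Side view: the same, with the head at (271,238).

```bash
cat > h.py <<'E'
import cv2,numpy as np
from workcell import bot
def cam(f):
    R=cv2.Rodrigues(np.array(f["rvec"]))[0];return R,-R.T@np.array(f["tvec"]),240/np.tan(np.radians(f["fovy"]/2))
def ray(f,u,v,z):
    R,c,F=cam(f);d=R.T@np.array([(u-f["cx"])/F,(v-f["cy"])/F,1]);return c+d*(z-c[2])/d[2]
def blobs(f,box,amin=4):
    x0,y0,x1,y1=box;h=cv2.cvtColor(np.ascontiguousarray(f["pixels"][y0:y1,x0:x1]),cv2.COLOR_RGB2HSV)
    H,S,V=h[...,0],h[...,1],h[...,2];out=[]
    for n,m in dict(red=(H<8)|(H>172),yellow=(H>18)&(H<34),green=(H>45)&(H<85),blue=(H>100)&(H<130)).items():
        m=(m&(S>120)&(V>70)).astype(np.uint8)
        k,_,st,c=cv2.connectedComponentsWithStats(m)
        out+=[(n,int(st[i,4]),*np.round(c[i]+[x0,y0],1)) for i in range(1,k) if st[i,4]>=amin]
    return out
E
python3 - <<'E'
from h import *
for n,b in(("scene",(270,210,400,335)),("side",(215,195,340,320))):
    f=bot.grab_frame(n)
    for o in blobs(f,b): print(n,o,ray(f,*o[2:],0.166).round(4))
    x0,y0,x1,y1=b
    cv2.imwrite(f"pics/{n}_c.png",cv2.resize(f["pixels"][y0:y1,x0:x1,::-1],None,fx=4.5,fy=4.5,interpolation=cv2.INTER_CUBIC))
E
```

```text
scene ('red', 13, np.float64(312.4), np.float64(258.6)) [ 0.6212 -0.0274  0.166 ]
scene ('yellow', 79, np.float64(379.2), np.float64(273.2)) [0.6418 0.1414 0.166 ]
scene ('yellow', 18, np.float64(343.1), np.float64(273.7)) [0.6605 0.0562 0.166 ]
scene ('green', 12, np.float64(354.7), np.float64(271.2)) [0.6463 0.0823 0.166 ]
scene ('blue', 13, np.float64(317.5), np.float64(266.2)) [ 0.6462 -0.0095  0.166 ]
side ('red', 11, np.float64(270.4), np.float64(217.1)) [ 0.6228 -0.0286  0.166 ]
side ('yellow', 15, np.float64(243.4), np.float64(234.4)) [0.6602 0.0578 0.166 ]
side ('yellow', 117, np.float64(245.7), np.float64(266.9)) [0.604 0.162 0.166]
side ('green', 12, np.float64(243.5), np.float64(242.0)) [0.6474 0.0838 0.166 ]
side ('green', 18, np.float64(315.9), np.float64(273.9)) [0.4379 0.1271 0.166 ]
side ('blue', 13, np.float64(259.4), np.float64(219.6)) [ 0.646  -0.0095  0.166 ]
```

View pics/scene_c.png

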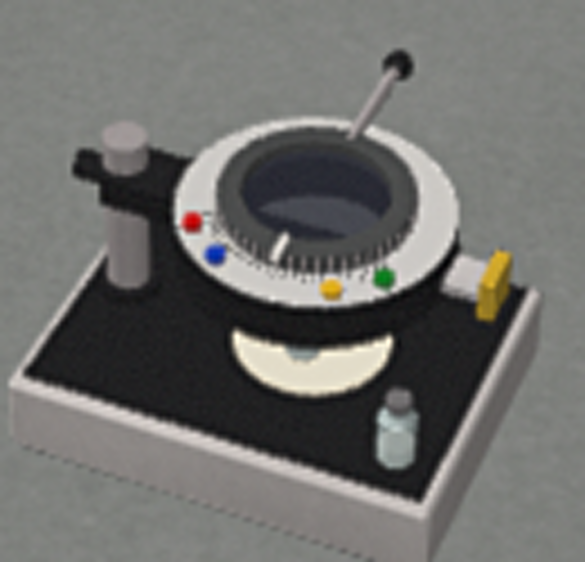

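View pics/side_c.png

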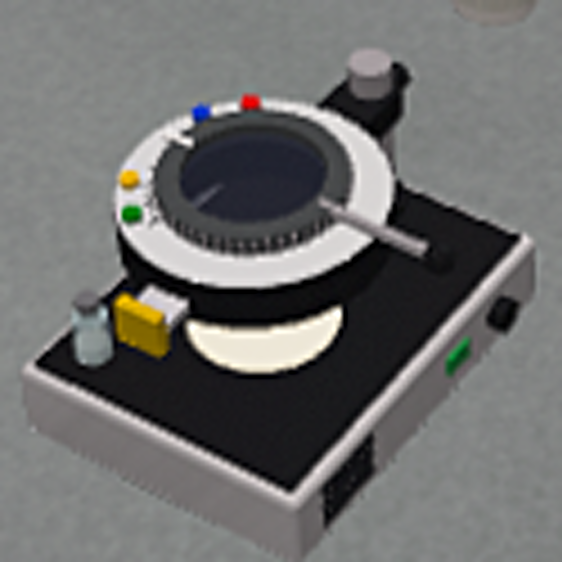

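Red is at -0.92 on the ring scale and blue at -0.50; yellow and green are at +0.50 and +0.92. The lever knob is at scene (358,224) and side (312,252), and vial_next stands near the slide.

Run:
```python
from h import *
fs={n:bot.grab_frame(n) for n in("scene","side")}
box=dict(scene=(270,210,370,335),side=(215,195,290,260))
ang=dict(red=-.92,blue=-.5,yellow=.5,green=.92)
M={n:{o[0]:ray(fs[n],*o[2:],.166)[:2] for o in blobs(fs[n],box[n]) if o[1]<30} for n in fs}
W=np.array([np.mean([M[n][c] for n in M],0) for c in ang]);P=np.array([[.071*np.cos(a),.071*np.sin(a)] for a in ang.values()])
w,p=W-W.mean(0),P-P.mean(0)
yaw=np.arctan2((p[:,0]*w[:,1]-p[:,1]*w[:,0]).sum(),(p*w).sum())
R=np.array([[np.cos(yaw),-np.sin(yaw)],[np.sin(yaw),np.cos(yaw)]]);o=W.mean(0)-R@P.mean(0)
print("yaw",yaw,"axis",o,"res mm",((W-(P@R.T+o))*1e3).round(1).tolist())
for n,u in dict(scene=(358.2,224.2),side=(312.1,252.1)).items():
    k=R.T@(ray(fs[n],*u,.172)[:2]-o);print(n,"knob local",k.round(4),"r",np.hypot(*k),"ring angle",np.arctan2(-k[1],-k[0]))
for n,u in dict(scene=(379.2,273.2),side=(245.7,266.9)).items():
    print(n,"block local",(R.T@(ray(fs[n],*u,.142)[:2]-o)).round(4))
for n,l in dict(face_out=(0,.12),home=(0,.09),prepush=(0,.16),lever105=(-.105,0),levT=(-.105*np.cos(.92),.105*np.sin(.92))).items(): print(n,(R@l+o).round(4))
```

```text
yaw -0.21760007259229625 axis [0.5924321  0.03702004] res mm [[-0.3, -0.6], [0.1, 0.2], [-0.1, 0.2], [0.2, 0.2]]
scene knob local [-0.1259  0.0009] r 0.12595110221310313 ring angle -0.007119152641338334
side knob local [-0.1259  0.002 ] r 0.12588054593471365 ring angle -0.015542408936866555
scene block local [0.0006 0.1056]
side block local [0.001  0.1067]
face_out [0.6183 0.1542]
home [0.6119 0.1249]
prepush [0.627  0.1932]
lever105 [0.4899 0.0597]
levT [0.5484 0.1323]
```

jog_arm(motion=[[0,0,0,-1,0],[0,0,0,-1,0],[0,0,0,-1,0],[0,0,0,-1,0],[0,0,0,-1,0],[0,0,0,-1,0],[0,0,0,-1,0],[0,0,0,-1,0],[0,0,0,-1,0],[0,0,0,-1,0],[0,0,0,-1,0],[0,0,0,-0.55,0]], newtons=20)

```text
clock: 1.5
position: [0.2135, -0.5874, 0.2312]
tool_rot: [-3.142, -0.0, 1.276]
force: [0.5, -0.6, 1.2]
grip_width: 0.0001
finger_force: 0.0
```

jog_arm(motion=[[1,0.28,0,0,0],[1,0.28,0,0,0],[1,0.28,0,0,0],[1,0.28,0,0,0],[1,0.28,0,0,0],[1,0.28,0,0,0],[1,0.28,0,0,0],[1,0.28,0,0,0],[1,0.28,0,0,0],[1,0.28,0,0,0],[1,0.28,0,0,0],[0,0,0,0,0]])

```text
clock: 2.7
position: [0.401, -0.2957, 0.2315]
tool_rot: [3.141, -0.001, 1.278]
force: [-0.6, -0.1, 0.5]
grip_width: -0.0001
finger_force: 0.0
```

jog_arm(motion=[[0,0,0,-0.94,0],[1,0.22,0,0,0],[1,0.22,0,0,0],[1,0.22,0,0,0],[1,0.22,0,0,0],[1,0.22,0,0,0],[1,0.22,0,0,0],[1,0.22,0,0,0],[1,0.22,0,0,0],[1,0.22,0,0,0],[1,0.22,0,0,0],[1,0.22,0,0,0]])

```text
clock: 3.9
position: [0.543, 0.0074, 0.2313]
tool_rot: [3.142, 0.0, 1.347]
force: [0.2, 0.1, 0.2]
grip_width: -0.0002
finger_force: 0.0
```

jog_arm(motion=[[1,0.22,0,0,0],[1,0.22,0,0,0],[1,0.22,0,0,0],[1,0.22,0,0,0],[1,0.22,0,0,0],[1,0.22,0,0,0],[0,0,0,0,0],[0,0,0,0,0]])

```text
clock: 4.7
position: [0.6209, 0.1734, 0.2308]
tool_rot: [-3.141, 0.001, 1.349]
force: [0.5, -0.7, 0.6]
grip_width: -0.0
finger_force: 0.0
```

jog_arm(motion=[[0.9,0.07,0,0,0],[0,0,0,0,0],[0,0,1,0,0],[0,0,1,0,0],[0,0,0.5,0,0],[0,0,0.5,0,0],[0,0,0.1,0,0],[0,0,0,0,0],[0,0,0,0,0]])

```text
clock: 5.6
position: [0.6295, 0.1996, 0.1394]
tool_rot: [3.14, -0.001, 1.348]
force: [-0.4, 0.4, -0.4]
grip_width: -0.0004
finger_force: 0.0
```

Run:
```python
from h import *
f=bot.grab_frame("side");cv2.imwrite("pics/s1.png",cv2.resize(f["pixels"][170:320,200:360,::-1],None,fx=4,fy=4,interpolation=cv2.INTER_CUBIC))
s=bot.observe();print(s["force"],s["position"])
```

```text
[ 0.63601816 -0.69691497  0.32103709] [0.6294516  0.19961107 0.13940413]
```

View pics/s1.png

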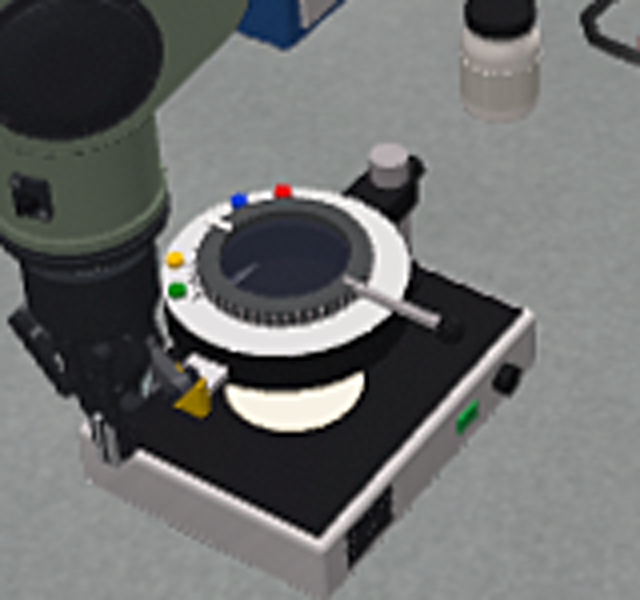

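The shut fingertips (about (110,445) in the crop) stand outside the yellow block, so the path in is clear.

jog_arm(motion=[[-0.7,0,0,0,0],[-0.6,0,0,0,0],[-0.2,0,0,0,0],[-0.1,0,0,0,0],[-0.1,0,0,0,0],[-0.1,0,0,0,0],[-0.1,0,0,0,0],[-0.05,0,0,0,0],[0,0,0,0,0]])

```text
clock: 6.55
position: [0.6159, 0.1422, 0.1383]
tool_rot: [-3.141, 0.0, 1.348]
force: [-0.9, 0.2, 0.5]
grip_width: 0.0001
finger_force: 0.0
```

jog_arm(motion=[[-0.05,0,0,0,0],[-0.05,0,0,0,0],[0,0,0,0,0]])

```text
clock: 6.85
position: [0.6152, 0.1392, 0.1382]
tool_rot: [-3.141, 0.0, 1.348]
force: [0.8, -0.3, -1.0]
grip_width: 0.0
finger_force: 0.1
```

jog_arm(motion=[[-0.05,0,0,0,0],[-0.05,0,0,0,0],[0,0,0,0,0]])

```text
clock: 7.15
position: [0.6146, 0.1362, 0.1382]
tool_rot: [-3.141, 0.0, 1.348]
force: [0.6, 0.9, -0.1]
grip_width: 0.0001
finger_force: 0.0
```

Run:
```python
from h import *
f=bot.grab_frame("scene");cv2.imwrite("pics/s2.png",cv2.resize(f["pixels"][200:335,290:420,::-1],None,fx=4,fy=4,interpolation=cv2.INTER_CUBIC))
s=bot.observe();print(s["force"],s["position"])
f=bot.grab_frame("scene");print(blobs(f,(270,210,400,335)))
f=bot.grab_frame("side");print(blobs(f,(215,195,300,320)))
```

```text
[ 0.08446498  0.42939622 -0.10311795] [0.61466321 0.13618519 0.13825476]
[('red', 13, np.float64(312.4), np.float64(258.6)), ('yellow', 59, np.float64(371.0), np.float64(272.3)), ('yellow', 17, np.float64(343.0), np.float64(273.6)), ('green', 12, np.float64(354.7), np.float64(271.2)), ('blue', 12, np.float64(317.5), np.float64(266.0))]
[('red', 11, np.float64(270.4), np.float64(217.1)), ('yellow', 49, np.float64(253.8), np.float64(264.2)), ('blue', 14, np.float64(259.0), np.float64(219.7))]
```

View pics/s2.png

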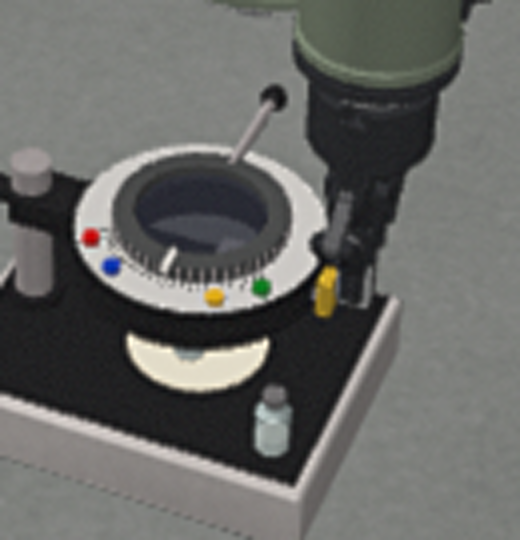

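The block has moved in with the finger (scene column 379 to 371) and is almost at the housing.

jog_arm(motion=[[-0.03,0,0,0,0],[-0.03,0,0,0,0],[0,0,0,0,0]])

```text
clock: 7.6
position: [0.6143, 0.1347, 0.1383]
tool_rot: [3.142, -0.0, 1.348]
force: [-1.1, 1.2, -0.8]
grip_width: 0.0004
finger_force: 0.4
```

```bash
cat > b.py <<'E'
from h import *
F=np.mean([bot.observe()["force"] for _ in range(1)],0);f=bot.grab_frame("scene");G=bot.observe()["force"]
print(F.round(1),np.round(G,1),bot.observe()["position"])
b=[o for o in blobs(f,(360,210,400,335)) if o[0]=="yellow"];print(b)
for o in b:
    c,s=np.cos(-.2176),np.sin(-.2176);d=ray(f,*o[2:],.142)[:2]-[.5924,.0370];print("local",c*d[0]+s*d[1],-s*d[0]+c*d[1])
E
python3 b.py
```

```text
[-1.1  1.2 -0.8] [-0.   1.  -0.7] [0.61429532 0.13469665 0.1383143 ]
[('yellow', 60, np.float64(370.3), np.float64(272.4))]
local 0.006729327758571577 0.08445489087204246
```

jog_arm(motion=[[-0.03,0,0,0,0],[-0.02,0,0,0,0],[0,0,0,0,0]])

```text
clock: 7.95
position: [0.6141, 0.1337, 0.1384]
tool_rot: [3.141, -0.001, 1.348]
force: [1.9, 4.7, -0.8]
grip_width: -0.0001
finger_force: 2.3
```

jog_arm(motion=[[-0.03,0,0,0,0],[0,0,0,0,0]])

```text
clock: 8.15
position: [0.6141, 0.1336, 0.1384]
tool_rot: [3.141, -0.002, 1.349]
force: [4.1, 7.6, -1.9]
grip_width: -0.0001
finger_force: 4.3
```

jog_arm(motion=[[0.2,0,0,0,0],[0.6,0,0,0,0],[0.6,0,0,0,0],[0,0,-0.6,0,0],[0,0,-1,0,0],[0,0,-1,0,0],[0,0,-0.5,0,0],[0,0,0,0,0],[0,0,0,0,0]])

```text
clock: 9.05
position: [0.6228, 0.1739, 0.2306]
tool_rot: [-3.141, 0.0, 1.349]
force: [0.4, -0.9, -0.2]
grip_width: -0.0
finger_force: 0.0
```

jog_arm(motion=[[-0.97,-0.55,0,0,0],[-0.97,-0.55,0,0,0],[-0.97,-0.55,0,0,0],[-0.97,-0.55,0,0,0],[-0.97,-0.55,0,0,0],[-0.97,-0.55,0,0,0],[0,0,0,0,0],[0,0,0,0,0]])

```text
clock: 9.85
position: [0.4876, 0.0246, 0.2307]
tool_rot: [-3.141, 0.0, 1.347]
force: [0.1, 0.8, -0.2]
grip_width: 0.0001
finger_force: 0.0
```

Run:
```python
from h import *
f=bot.grab_frame("scene");b=[o for o in blobs(f,(360,210,400,335)) if o[0]=="yellow"];print(b)
c,s=np.cos(-.2176),np.sin(-.2176)
L=lambda p:(c*(p[0]-.5924)+s*(p[1]-.037),-s*(p[0]-.5924)+c*(p[1]-.037))
print("block",L(ray(f,*b[0][2:],.142)));p=bot.observe()["position"];print("tcp",L(p),p[2])
```

```text
[('yellow', 86, np.float64(371.0), np.float64(270.8))]
block (np.float64(0.0005286532361552035), np.float64(0.08407028083063806))
tcp (np.float64(-0.09941473632701141), np.float64(-0.03396348294542499)) 0.230746542868724
```

The slide reads home (block centre at local y 0.084, expected 0.085). Next is the lever.

jog_arm(motion=[[0,0,1,0,0],[0,0,1,0,0],[0,0,0.33,0,0],[0,0,0,0,0],[0.3,0,0,0,0],[0.2,0,0,0,0],[0.1,0,0,0,0],[0.1,0,0,0,0],[0,0,0,0,0]])

```text
clock: 10.8
position: [0.4928, 0.0458, 0.1618]
tool_rot: [3.141, -0.0, 1.348]
force: [-0.1, -0.1, 0.4]
grip_width: -0.0001
finger_force: 0.0
```

jog_arm(motion=[[0.132,-0.015,0,0.5,0],[0.132,-0.015,0,0.5,0],[0.132,-0.015,0,0.5,0],[0.132,-0.015,0,0.5,0],[0.132,-0.015,0,0.5,0],[0,0,0,0,0]])

```text
clock: 11.4
position: [0.4964, 0.0652, 0.1615]
tool_rot: [3.141, -0.0, 1.147]
force: [0.8, -0.5, -0.6]
grip_width: 0.0002
finger_force: 0.0
```

```bash
cat > k.py <<'E'
from h import *
c,s=np.cos(-.2176),np.sin(-.2176)
L=lambda p:(c*(p[0]-.5924)+s*(p[1]-.037),-s*(p[0]-.5924)+c*(p[1]-.037))
o=bot.observe();p=L(o["position"]);print("tcp",np.round(p,4),o["position"][2].round(4),"r",np.hypot(*p),"ang",np.arctan2(p[1],-p[0]),"yawturn",-.2176+np.pi/2-o["tool_rot"][2],np.round(o["force"],1))
# white index on the dark ring: whitish pixels 52..62 mm from the axis at z .1765
for n in("scene","side"):
    f=bot.grab_frame(n);R=cv2.Rodrigues(np.array(f["rvec"]))[0];F=cam(f)[2]
    K=np.array([[F,0,f["cx"]],[0,F,f["cy"]],[0,0,1.]])
    th=np.arange(-1.3,.3,.01);prof=[]
    for r in(.048,.051,.054):
        P=np.array([[.5924+c*r*np.cos(t)-s*r*np.sin(t),.037+s*r*np.cos(t)+c*r*np.sin(t),.1765] for t in th])
        uv=cv2.projectPoints(P,np.array(f["rvec"]),np.array(f["tvec"]),K,None)[0].astype(np.float32)
        prof.append(cv2.remap(f["pixels"].min(2),uv[...,0],uv[...,1],cv2.INTER_LINEAR).ravel())
    for q in prof:
        w=np.clip(q.astype(float)-np.median(q)-.5*(q.max()-np.median(q)),0,None);m=w.argmax();sel=abs(th-th[m])<.15
        print(n,"index",(w*th)[sel].sum()/w[sel].sum(),"peak",q.max(),np.median(q))
E
python3 k.py
```

```text
tcp [-0.0998  0.0068] 0.1615 r 0.1000440601750214 ang 0.06810499288827342 yawturn 0.20570471827149084 [ 0.8 -0.5 -0.6]
scene index -0.24526639344262208 peak 196 75.0
scene index -0.24098130841121407 peak 205 75.0
scene index -0.2359065934065925 peak 207 75.0
side index -0.2155791190864591 peak 220 69.0
side index -0.22108563406644738 peak 244 80.5
side index -0.2249999999999991 peak 237 158.0
```

jog_arm(motion=[[0.132,-0.015,0,0.5,0],[0.132,-0.015,0,0.5,0],[0.132,-0.015,0,0.5,0],[0.132,-0.015,0,0.5,0],[0.132,-0.015,0,0.5,0],[0.132,-0.015,0,0.5,0],[0.132,-0.015,0,0.5,0],[0.132,-0.015,0,0.5,0],[0.132,-0.015,0,0.5,0],[0.132,-0.015,0,0.5,0],[0.132,-0.015,0,0.5,0],[0,0,0,0,0]])

```text
clock: 12.7
position: [0.5176, 0.1029, 0.1613]
tool_rot: [-3.141, 0.0, 0.708]
force: [0.0, -0.2, -0.4]
grip_width: 0.0002
finger_force: 0.0
```

```bash
python3 k.py
python3 - <<'E'
from h import *
f=bot.grab_frame("scene");cv2.imwrite("pics/s3.png",cv2.resize(f["pixels"][200:335,270:420,::-1],None,fx=4,fy=4,interpolation=cv2.INTER_CUBIC))
E
```

```text
tcp [-0.0873  0.0482] 0.1613 r 0.09973131356232798 ang 0.5046274831723336 yawturn 0.6450403277739756 [ 0.  -0.2 -0.4]
scene index -0.6788589211618252 peak 220 76.0
scene index -0.6703893442622946 peak 181 75.0
scene index -0.6740953545232269 peak 222 75.0
side index -0.6577523809523804 peak 224 72.0
side index -0.658100940975192 peak 239 66.0
side index -0.6861072664359856 peak 252 129.5
```

View pics/s3.png

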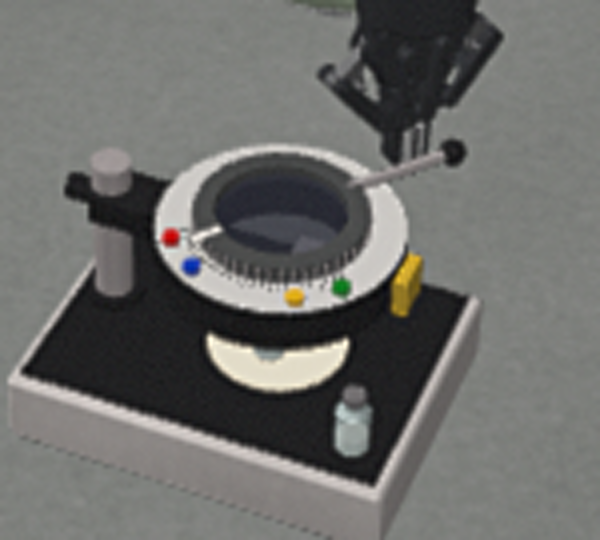

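The index now stands between blue (192,266) and red (171,237), at about -0.67. About 0.25 rad is left.

jog_arm(motion=[[0.132,-0.015,0,0.5,0],[0.132,-0.015,0,0.5,0],[0.132,-0.015,0,0.5,0],[0.132,-0.015,0,0.5,0],[0.132,-0.015,0,0.5,0],[0.066,-0.008,0,0.25,0],[0,0,0,0,0]])

```text
clock: 13.55
position: [0.5338, 0.1175, 0.1613]
tool_rot: [-3.142, 0.0, 0.489]
force: [-0.8, 0.3, -0.1]
grip_width: -0.0001
finger_force: 0.2
```

```bash
python3 k.py
```

```text
tcp [-0.0746  0.0659] 0.1613 r 0.09956258492131265 ang 0.7237190727798068 yawturn 0.8646270457134799 [-0.8  0.3 -0.1]
scene index -0.8914522058823527 peak 187 76.0
scene index -0.8830952380952378 peak 217 76.0
scene index -0.8907754010695184 peak 218 76.0
side index -0.1952307692307683 peak 76 26.0
side index -0.17368421052631483 peak 106 26.0
side index -0.17714431934493252 peak 179 33.0
```

jog_arm(motion=[[0.055,-0.006,0,0.2,0],[0.055,-0.006,0,0.2,0],[0,0,0,0,0]])

```text
clock: 13.95
position: [0.5367, 0.1195, 0.1614]
tool_rot: [-3.142, 0.0, 0.455]
force: [-1.2, -0.8, 0.1]
grip_width: -0.0003
finger_force: 0.6
```

```bash
python3 k.py
```

```text
tcp [-0.0722  0.0685] 0.1614 r 0.09953778827699275 ang 0.7592212450727105 yawturn 0.8979748704748705 [-1.2 -0.8  0.1]
scene index -0.9282547169811319 peak 202 76.0
scene index -0.9188336933045353 peak 164 76.0
scene index -0.9167147613762483 peak 185 76.0
side index 0.18847609561753118 peak 75 26.0
side index -0.16398305084745665 peak 107 28.0
side index -0.14930775646371877 peak 199 35.0
```

jog_arm(motion=[[-0.1,0,0,0,0],[-0.5,0,0,0,0],[-0.5,0,0,0,0],[0,0,-0.5,0,0],[0,0,-1,0,0],[0,0,-1,0,0],[-0.6,-0.8,-1,0,0],[-0.6,-0.8,-1,0,0],[-0.6,-0.8,0,0,0],[-0.6,-0.8,0,0,0],[0,0,0,0,0],[0,0,0,0,0]])

```text
clock: 15.25
position: [0.4, 0.1594, 0.2968]
tool_rot: [3.141, -0.001, 0.457]
force: [0.9, -0.9, -0.3]
grip_width: 0.0001
finger_force: 0.0
```

```bash
python3 k.py
python3 - <<'E'
from h import *
f=bot.grab_frame("side");g=bot.grab_frame("scene")
r=lambda a:cv2.resize(a,(400,400),interpolation=cv2.INTER_CUBIC)
cv2.imwrite("pics/s4.png",np.hstack([r(g["pixels"][200:335,270:405,::-1]),r(f["pixels"][190:325,210:345,::-1])]))
E
```

```text
tcp [-0.2143  0.078 ] 0.2968 r 0.22805558842612103 ang 0.3491343857282788 yawturn 0.8962962815561295 [ 0.9 -0.9 -0.3]
scene index -0.9284397163120564 peak 203 76.0
scene index -0.9186418400876228 peak 165 76.0
scene index -0.9171960569550929 peak 185 76.0
side index -0.9174032258064514 peak 255 71.0
side index -0.9144136807817587 peak 246 83.5
side index -0.9099999999999998 peak 245 156.5
```

View pics/s4.png

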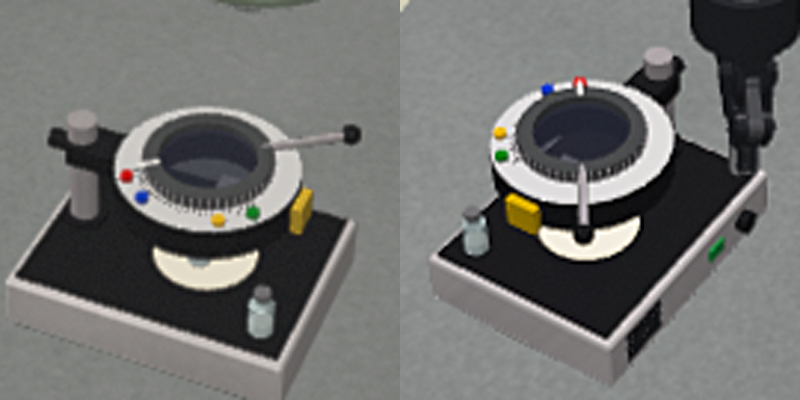

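Both views show the index at the red pin (about -0.917 rad), the slide home, the vial standing and the arm clear, so I'm handing in.

```bash
python3 -c "
from workcell import bot
print(bot.job_done())"
```

```text
the job is handed in; nothing more can be done
None
```

I've handed the job in, though it returned no verdict: the slide is fully home, the index points at the red pin (about -0.917 rad, pin at -0.92), both vials are upright where they stood, and the arm is clear.

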